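# Load-check a vacuum chamber, close it and put it under vacuum

### The job

The fired rooster stands too tall in the vacuum chamber for its lid: lift it out and stand it upright on a free stretch of the ware board, leaving the two small fired birds inside. Set the clear lid flat and centred on the chamber rim and turn the blue vent valve shut to its stop; only when both are done, turn the red vacuum valve fully open to its stop. Set the rooster and the lid down gently rather than dropping them, and leave the unfired figures and the wax jar as they stand.

Things in the scene. Friction and masses are not known exactly. Their poses are not given: they have to be found in the camera images.
- chamber: steel vacuum chamber, an open round pot fixed to the bench: outer diameter 184, inner 170, rim 100 high with a black gasket, white perforated floor plate 20 above the bench. Origin: centre of its underside, z up. In its frame the vent port leaves at 105 deg from x, the vacuum port at 45 deg, both 55 high; a round gauge at -40 deg reaches 150 from the axis and 136 high
- chamber_rim (a point): centre of the chamber's mouth at rim height, 100 above the bench; axes as the chamber's
- lid: clear acrylic disc lid with a grey-blue edge, diameter 214, 15 thick, 0.7 kg, black bar handle over its centre; starts flat on the bench, handle up. Origin: centre of its underside; x runs along the handle. Seated, its underside lies on the rim, 100 above the bench, and covers the gasket all round (centre within 10 of the chamber's)
- lid_grip (a point): middle of the lid's handle bar, 48 above the lid's underside. The bar is 104 long (along the lid's x), 16 wide, 14 high; 26 of free height under it, between two posts of diameter 13, 43 either side of the middle; it is taken from above
- rooster: pale buff fired rooster, red comb, 0.2 kg, 152 tall, bell-shaped foot of diameter 60; starts upright in the chamber, its upper 70 above the rim. Origin: centre of its underside; x to its beak, z up. Its egg-shaped body lies along x (34 behind to 32 ahead of the axis), centred 100 up, 38 wide in y; head (diameter 23) 28 ahead, tail up to 60 behind, both higher than the body
- rooster_grip (a point): middle of the rooster's body, 101 above its underside, where fingers closing along its y take it (38 wide, rounded)
- bird_a: small terracotta-coloured fired bird in the chamber, 63 tall, about 80 long (x to its beak), 42 wide. Origin: centre of its underside
- bird_b: a second small bird like bird_a, also in the chamber
- ware_board: wooden ware board fixed on two battens on the bench, 360 (its x) by 130 (its y), top 28 above the bench. Origin: centre of its underside. Two unfired birds stand near its two ends; the stretch of about 160 between them is free
- board_mid (a point): centre of the ware board's top face; axes as the board's
- vent (a joint): blue vent valve handle: 0 = open (in line with its pipe, pointing straight away from the chamber), 1.571 = shut (across the pipe, at its stop). Turns clockwise seen from above as it closes. Starts 0 to 0.6. Dry friction of about 0.28 N m holds it where it is left; hard stops at 0 and 1.571
- vent_stem (a point): the blue handle's vertical turning axis at handle height, 90 above the bench, 150 from the chamber's axis; axes as the chamber's. The brass valve body below is 30 wide and its top is 73 above the bench; a copper-coloured silencer ends the pipe, 212 from the chamber's axis
- vent_mid (a point): middle of the blue sleeve of the handle, 64 from its turning axis, 90 above the bench; x points along the handle to its free end. The sleeve runs from 30 to 98 from the axis, 17 wide, from 82 to 98 above the bench, free on both sides
- vac (a joint): red vacuum valve handle: 0 = shut (across its pipe, a quarter turn clockwise from it seen from above, at its stop), 1.571 = open (in line with the pipe, pointing straight away from the chamber, at its stop). Turns counter-clockwise seen from above as it opens. Starts 0 to 0.12. Friction as the vent's
- vac_stem (a point): the red handle's vertical turning axis at handle height, 90 above the bench, 150 from the chamber's axis; axes as the chamber's. Valve body as the blue one's; a black hose goes on outwards (at most 64 high) and bends down into the bench 245 from the chamber's axis
- vac_mid (a point): middle of the red sleeve of the handle, same sizes as the blue one
- clay_bird_a: unfired grey-beige clay bird on the ware board (bystander), same shape as bird_a. Origin: centre of its underside
- clay_bird_b: second unfired clay bird at the other end of the ware board (bystander)
- wax_jar: white plastic jar with a blue cap on the bench beyond the lid, diameter 64, 85 high (bystander). Origin: centre of its underside
Mind the look-alikes: they are no part of the job. What is shaped like the lid but purple is not meant. Leave any pink look-alike of the rooster alone.

How it is judged:
By the outcome, as a careful person would: the job done as asked, in the order asked, and still so for the second after the job is handed in, with the robot touching nothing.
It also fails if it takes over 72 s, if anything falls off the work surface, if the arm or the gripper's body presses on something with over 40 N, if the wrist force passes 120 N, or if a joint passes its speed limit or range.

### The arm

A 6-joint arm with a two-finger parallel gripper is mounted at the origin on the work surface. World frame = base frame: x ahead of the robot, y to its left, z up, the work surface at z = 0. Lengths are in m, angles in rad, forces in N, time in s.
With the tool pointing down it reaches from about 0.275 to 0.85 m from the base axis. Payload 19 kg.
Tool frame: the origin (TCP) lies midway between the tips of the shut fingers; the grasp point (between the pads) lies 19 mm behind it; z points along the fingers, y is the line along which they close (so a half turn about z gives the same grasp; the last joint's range is limited). The gripper opens to 85 mm and grips with 20 to 120 N. Pads are 22 mm wide; open, the fingers measure 114 mm over their backs; the gripper's body (76 mm by 85 mm) begins 54 mm behind the grasp point. The pads swing forward as they close: fully open they stand 13 mm farther back than shut.
Start: joints at [1.022, 0.15, 1.437, -0, 1.554, -0.134], TCP at [0.232, 0.526, 0.231] pointing down, gripper open.
Joint ranges: [-2.8, 2.8], [-0.68, 2.1], [0.12, 2.68], [-1.39, 4.53], [0.16, 2.79], [-2.81, 2.81]. Speed limits (rad/s): [1.89, 1.89, 2.22, 3.01, 3.01, 3.01].

### API

Orientations are given as a unit quaternion [w, x, y, z].
In Python, from station import get_state, grab_frame, get_calibration, job_done, boxes_of, cut_out gives the robot as it stands.
- The arm moves only by the shell command python3 -m inch 'ROWS' [FORCE]. ROWS is a JSON object whose one key "targets" holds a list of rows, each an object with "translation": the shift along the tool's x, y, z in cm, a list of three; "turn": the turn about the tool's z in degrees; "grip": the closure, from -1 (fully open) to 1 (shut). A call has 1 to 12 rows; each row shifts and turns the commanded pose from where the row before left it, along the tool's axes as they then stand; what a row does not reach is not made up. A row lasts 1/8 s, in which the tool goes at most 62.5 mm and 10.7 degrees, less where a joint would pass 70% of its speed; a pose out of reach is approached as far as the arm can. A call with a gripper value outside its range is refused whole. The fingers move at their own pace and stop on an object; FORCE is the grip in N (left out, the last holds). Time passes only in rows, so rows that do not move let the fingers close. It gives the time, the measured TCP pose, the force, the opening and the grip force at its end, in the units of the state.
- get_state(): the state, without advancing time (a new reading comes with each control period).
- grab_frame(name): name is "side" or "top"; returns the picture (384x512x3 uint8, red, green, blue); there is no depth.
- get_calibration(name): a dict with "mtx" (3x3 intrinsics, pixels), "R" (3x3) and "t" (3): a world point X has camera coordinates R X + t. Camera axes: x right, y down, z forward; pixel columns grow to the right and rows downward; lengths in m; the calibration is good to about 2 mm. A picture is of the moment at which its call begins. get_calibration takes no time and is no camera call.
- job_done(): hands the job in; it is judged then, once.
Trained networks look in the newest picture that a camera, given by its name, has taken for a name from the list of things; names that differ only in an ending like _2 or _b are one class to them, and where a whole thing is asked for, a point or a joint stands for the part that bears it (a point fixed in the world has none). Each returns a list of dicts, best first, with "confidence" (0 to 1); they miss things now and then, are a little off and sometimes report something else, mostly with a low value. They report only what shows in the picture. A call takes as long as a camera call. They do not tell look-alikes from the thing itself.
- boxes_of(name, camera): "bbox" ([left, top, right, bottom] in pixels, round what is visible of it).
- cut_out(name, camera): "region" (384x512 bool, what is visible of it) and "bbox" ([left, top, right, bottom] in pixels, round what is visible of it).
The state is a dict: "time": time; "q": joint angles; "qd": joint speeds; "effort": joint torques, N m; "position": TCP position; "tool_rot": TCP orientation; "contact_force": force on the tool from outside, world axes, zero at the start; "moment": the same for the moment, N m; "opening": finger opening in m; "gripper_force": force on a finger pad.
Only numpy, scipy, OpenCV 4.12 (cv2) and the standard library are available. Lean on these libraries where they do the work, as an engineer would, in place of code of your own. Each camera call takes 0.05 s, during which the arm holds its last target. There are 200 camera calls.

## Working session

There is one attempt and no reset: what is moved stays moved. The work goes in short steps, Python scripts to look and compute and a shell command to move; the robot and the scene stay as the last step left them, time stands still between calls to the robot, and variables do not carry over. Pictures are saved under pics/ and viewed, at most 10 in all, crops included, and the job is handed in when it is done.

```bash
ls; mkdir -p pics; python3 - <<'E'
from station import *
import cv2,numpy as np
s=get_state();print(s)
for c in("side","top"):
    f=grab_frame(c);cv2.imwrite(f"pics/{c}0.png",cv2.cvtColor(f,cv2.COLOR_RGB2BGR))
    k=get_calibration(c);print(c,k)
    for n in("chamber","lid","rooster","bird_a","ware_board","vent","vac","clay_bird_a","wax_jar"):
        print(n,[(np.round(b["bbox"]).astype(int).tolist(),round(b["confidence"],2)) for b in boxes_of(n,c)])
E
```

```text
pics
{'time': 0.0, 'q': array([ 1.02201749e+00,  1.50970795e-01,  1.43802667e+00,  1.21946182e-05,
        1.55377494e+00, -1.33957451e-01]), 'qd': array([ 0.00132714, -0.0007686 ,  0.00056083,  0.00100105, -0.0006462 ,
       -0.00074256]), 'effort': array([-3.67564920e-03, -7.13065624e+01, -5.70851541e+01, -4.06394283e-04,
        9.19766928e-03,  3.57314072e-06]), 'position': array([0.23160664, 0.5260312 , 0.23068628]), 'tool_rot': array([-2.03221950e-04,  2.05926853e-01,  9.78567209e-01, -5.53799678e-04]), 'contact_force': array([0.51336657, 0.01977419, 0.24919364]), 'moment': array([-0.05239596, -0.05046994,  0.00501471]), 'gripper_force': 0.0, 'opening': 0.08541202129171792}
side {'mtx': array([[426.94564333,   0.        , 265.92900721],
       [  0.        , 426.94564333, 193.45050518],
       [  0.        ,   0.        ,   1.        ]]), 'R': array([[ 0.94327477, -0.3314298 ,  0.01967221],
       [-0.15221357, -0.48434832, -0.8615322 ],
       [ 0.29506565,  0.80966721, -0.50732166]]), 't': array([-0.47120334,  0.15688758,  1.09946346])}
chamber [([214, 165, 320, 241], 0.72)]
[... 735 characters left out ...]
 ]]), 'R': array([[-0.01442542, -0.99987985, -0.00567413],
       [-0.97980087,  0.01526725, -0.19939199],
       [ 0.19945466,  0.00268321, -0.97990338]]), 't': array([0.02249437, 0.497868  , 1.17158777])}
chamber [([188, 130, 299, 223], 0.57)]
lid [([324, 166, 389, 233], 0.9), ([315, 251, 391, 322], 0.71), ([252, 184, 265, 210], 0.46)]
rooster [([211, 78, 232, 121], 0.69), ([249, 159, 274, 186], 0.62)]
bird_a [([270, 180, 283, 199], 0.52)]
ware_board [([110, 150, 157, 272], 0.63)]
vent [([189, 203, 223, 217], 0.52)]
vac [([224, 132, 240, 162], 0.49)]
clay_bird_a [([120, 157, 136, 178], 0.67), ([118, 235, 139, 265], 0.63), ([194, 203, 226, 216], 0.63)]
wax_jar [([327, 117, 354, 143], 0.96)]
```

```bash
python3 - <<'E'
import cv2
a=cv2.imread("pics/side0.png")[120:370,110:410];cv2.imwrite("pics/s1.png",cv2.resize(a,(720,600),interpolation=cv2.INTER_CUBIC))
a=cv2.imread("pics/top0.png")[70:330,100:400];cv2.imwrite("pics/t1.png",cv2.resize(a,None,fx=2.3,fy=2.3,interpolation=cv2.INTER_CUBIC))
E
```

```text
(no output)
```

View pics/s1.png

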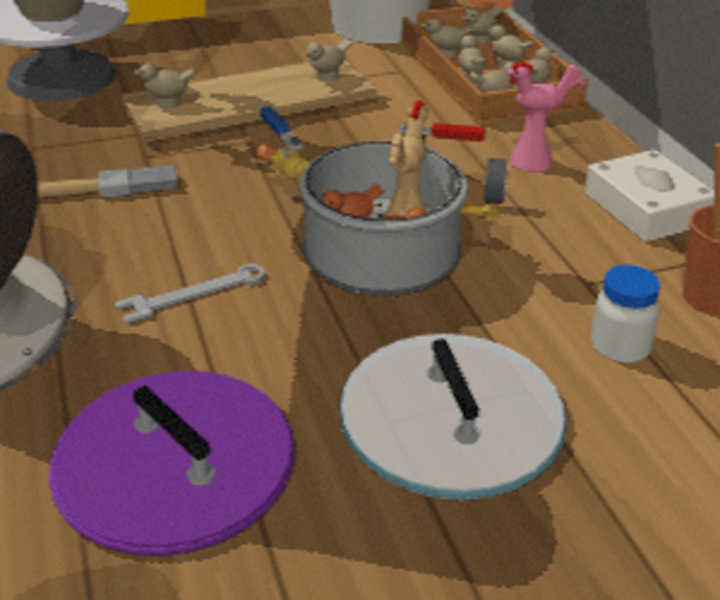

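View pics/t1.png

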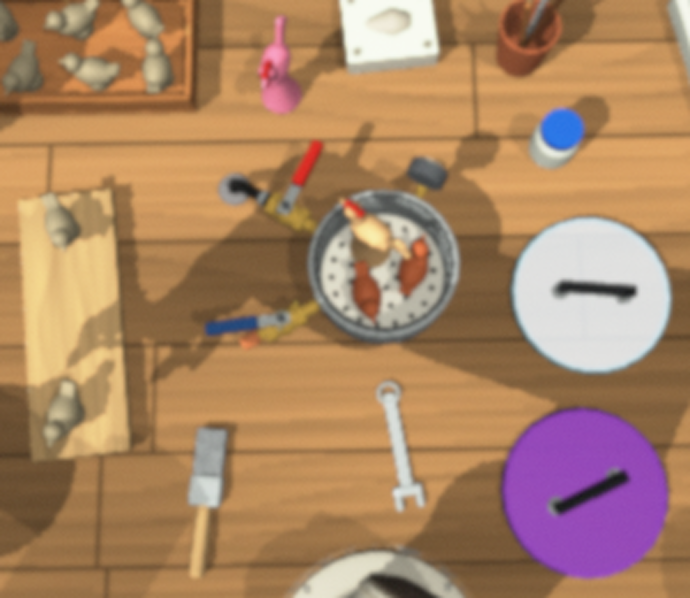

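The side view shows the clear lid (crop 455,410) to the right of the purple one. The rooster stands in the pot at (405,150), the red and blue valves are behind the pot, and the board is beyond them. In the top view, the clear lid's handle runs from (560,288) to (634,291), the blue valve stem is at (280,319) and the red stem is at (285,203). The pot centre is about (385,265).

```bash
cat > h.py <<'E'
from station import *
import cv2,numpy as np
from scipy.optimize import minimize
K={c:get_calibration(c) for c in("side","top")}
def proj(c,X):
    p=(np.atleast_2d(X)@K[c]["R"].T+K[c]["t"])@K[c]["mtx"].T
    return p[:,:2]/p[:,2:]
def tri(ps,pt):
    P=[k["mtx"]@np.c_[k["R"],k["t"]] for k in(K["side"],K["top"])]
    X=cv2.triangulatePoints(P[0],P[1],np.array(ps,float).T.reshape(2,-1),np.array(pt,float).T.reshape(2,-1))
    return (X[:3]/X[3]).T
def onplane(c,p,z):
    k=K[c];d=k["R"].T@np.linalg.inv(k["mtx"])@np.array([*p,1.]);o=-k["R"].T@k["t"]
    return o+d*(z-o[2])/d[2]
def fit(model,x0,dts,s):
    def cost(x):
        e=0
        for c in dts:
            p=proj(c,model(x)).astype(np.float32)
            e+=np.minimum(cv2.remap(dts[c],p[:,0],p[:,1],cv2.INTER_LINEAR),4).mean()
        return e
    r=minimize(cost,x0,method="Nelder-Mead",options=dict(initial_simplex=np.vstack([x0]+[np.array(x0)+np.eye(len(x0))[i]*s[i] for i in range(len(x0))]),xatol=1e-5,fatol=1e-5,maxiter=2000))
    return r.x,r.fun
def dts(F):
    return {c:cv2.distanceTransform(255-cv2.Canny(cv2.GaussianBlur(F[c],(3,3),0),40,110),cv2.DIST_L2,5) for c in F}
def circ(r):
    a=np.linspace(0,2*np.pi,180)
    return lambda x:np.c_[x[0]+r*np.cos(a),x[1]+r*np.sin(a),0*a+x[2]]
def rect(L,W):
    u=np.linspace(-.5,.5,90);b=np.vstack([np.c_[u*L,0*u+W/2],np.c_[u*L,0*u-W/2],np.c_[0*u+L/2,u*W],np.c_[0*u-L/2,u*W]])
    def m(x):
        c,s=np.cos(x[3]),np.sin(x[3]);return np.c_[x[0]+b@[c,-s],x[1]+b@[s,c],0*b[:,0]+x[2]]
    return m
E
python3 - <<'E'
from h import *
np.set_printoptions(precision=4,suppress=True)
F={c:cv2.cvtColor(cv2.imread(f"pics/{c}0.png"),cv2.COLOR_BGR2RGB) for c in K}
D=dts(F)
T=lambda p:np.array(p)/2.3+[100,70]
S=lambda p:np.array(p)/2.4+[110,120]
pts=dict(cham=((383,187),(385,265)),h1=((440,345),(560,288)),h2=((470,412),(634,291)),comb=((417,108),(352,210)),bl_end=((265,113),(206,328)),bl_in=((288,137),(256,322)),bl_stem=((292,145),(280,319)),rd_end=((484,133),(317,146)),rd_in=((433,130),(293,188)),rd_stem=((402,129),(285,203)),bc1=((378,93),(112,188)),bc2=((148,138),(130,450)),ca=((325,70),(58,220)),cb=((163,100),(63,410)))
for n,(s,t) in pts.items(): print(n,tri([S(s)],[T(t)])[0])
c0=tri([S((383,187))],[T((385,265))])[0]
for r in(.092,.085): print("rim",r,*[fit(circ(r),c0,d,[.008]*3) for d in(D,)])
l0=onplane("top",T((591,294)),.015)
print("lid",fit(circ(.107),l0,D,[.008]*3))
b0=onplane("top",T((75,324)),.028)
print("board",fit(rect(.36,.13),[*b0,np.pi/2],D,[.01,.01,.01,.06]))
# colour sleeves
for n,lo,hi,bs,bt in(("blue",100,125,((250,90),(310,160)),((190,305),(275,345))),("red",172,180,((425,120),(490,145)),((280,135),(330,200)))):
    q=[]
    for c,f,b in(("side",S,bs),("top",T,bt)):
        h=cv2.cvtColor(F[c],cv2.COLOR_RGB2HSV);m=((h[...,0]>=lo)&(h[...,0]<=hi)|((n=="red")&(h[...,0]<6)))&(h[...,1]>150)&(h[...,2]>50)
        x0,y0=f(b[0]).astype(int);x1,y1=f(b[1]).astype(int);w=np.zeros_like(m);w[y0:y1,x0:x1]=1;y,x=np.nonzero(m&w);q.append((x.mean(),y.mean()));print(n,c,len(x),q[-1])
    print(n,tri([q[0]],[q[1]])[0])
E
```

```text
cham [ 0.5014 -0.0175  0.0887]
h1 [ 0.4766 -0.2528  0.0461]
h2 [ 0.468 -0.35   0.048]
comb [0.5561 0.0234 0.1631]
bl_end [0.421  0.2149 0.0842]
bl_in [0.4319 0.1507 0.0789]
bl_stem [0.4315 0.1196 0.0842]
rd_end [0.6678 0.0695 0.0883]
rd_in [0.6108 0.1019 0.0853]
rd_stem [0.5808 0.1143 0.0873]
bc1 [0.6332 0.3636 0.0143]
bc2 [0.2737 0.3252 0.0129]
ca [0.5757 0.4324 0.0319]
cb [0.318  0.4139 0.0248]
rim 0.092 (array([ 0.5059, -0.0065,  0.0949]), np.float64(1.1231639385223389))
rim 0.085 (array([ 0.5058, -0.0156,  0.1043]), np.float64(1.5026252269744873))
lid (array([ 0.4726, -0.3007,  0.0131]), np.float64(0.5804828405380249))
board (array([0.4248, 0.4064, 0.0285, 1.588 ]), np.float64(3.7239208221435547))
blue side 61 (np.float64(223.7704918032787), np.float64(169.672131147541))
blue top 54 (np.float64(200.2962962962963), np.float64(211.22222222222223))
blue [0.4237 0.1822 0.0907]
red side 115 (np.float64(300.69565217391306), np.float64(174.57391304347826))
red top 102 (np.float64(233.15686274509804), np.float64(140.8235294117647))
red [0.6409 0.0848 0.0886]
```

```bash
python3 - <<'E'
from h import *
np.set_printoptions(precision=4,suppress=True)
F={c:cv2.cvtColor(cv2.imread(f"pics/{c}0.png"),cv2.COLOR_BGR2RGB) for c in K}
D=dts(F)
T=lambda p:np.array(p)/2.3+[100,70]
S=lambda p:np.array(p)/2.4+[110,120]
def both(x): return np.vstack([circ(.092)([x[0],x[1],x[2]]),circ(.085)([x[0],x[1],x[2]])])
best=None
for y in(-.02,-.015,-.01,-.005):
  for x in (.5,.51):
    for d in (D,{"top":D["top"]},{"side":D["side"]}):
      m=lambda v:both([v[0],v[1],.1])
      r=fit(m,[x,y],d,[.006,.006]);print(len(d),list(d)[0],r[0],round(r[1],3))
bb=[]
for n,(s,t) in dict(bc1=((378,93),(112,188)),bc2=((148,138),(130,450)),bc3=((127,100),(20,197)),).items():
  print(n,onplane("top",T(t),.028),onplane("side",S(s),.028))
print(onplane("top",T((33,460)),.028))
for x0 in ([.45,.40],[.455,.395],[.44,.41]):
  m=rect(.36,.13);print(fit(lambda v:m([v[0],v[1],.028,v[2]]),[*x0,1.65],D,[.01,.01,-.06]))
E
```

```text
2 side [ 0.5058 -0.0182] 1.535
1 top [ 0.5114 -0.014 ] 0.74
1 side [ 0.5029 -0.014 ] 0.607
2 side [ 0.5056 -0.018 ] 1.535
1 top [ 0.5115 -0.0138] 0.739
1 side [ 0.503  -0.0141] 0.607
2 side [ 0.5076 -0.0091] 1.558
1 top [ 0.5115 -0.0137] 0.74
1 side [ 0.503 -0.014] 0.607
2 side [ 0.5057 -0.0186] 1.536
1 top [ 0.5116 -0.0138] 0.739
1 side [ 0.5029 -0.014 ] 0.607
2 side [ 0.5059 -0.0179] 1.535
1 top [ 0.5092 -0.0172] 0.74
1 side [ 0.503  -0.0141] 0.607
2 side [ 0.5058 -0.0179] 1.535
1 top [ 0.5118 -0.0143] 0.74
1 side [ 0.503  -0.0141] 0.607
2 side [ 0.5057 -0.018 ] 1.534
1 top [ 0.5116 -0.0143] 0.739
1 side [ 0.5028 -0.0139] 0.608
2 side [ 0.5077 -0.009 ] 1.559
1 top [ 0.5114 -0.0143] 0.74
1 side [ 0.5031 -0.014 ] 0.607
bc1 [0.629  0.3596 0.028 ] [0.6234 0.337  0.028 ]
bc2 [0.2697 0.3216 0.028 ] [0.274  0.2965 0.028 ]
bc3 [0.618  0.4874 0.028 ] [0.2626 0.4229 0.028 ]
[0.2586 0.4487 0.028 ]
(array([0.4247, 0.4067, 1.5896]), np.float64(3.7281336784362793))
(array([0.4605, 0.4081, 1.7042]), np.float64(4.129975318908691))
(array([0.425 , 0.4066, 1.5894]), np.float64(3.728030204772949))
```

```bash
python3 - <<'E'
from h import *
out=[]
B={"top":(95,120,310,275),"side":(155,130,335,260)}
for c in("top","side"):
    x0,y0,x1,y1=B[c];f=cv2.imread(f"pics/{c}0.png")[y0:y1,x0:x1]
    k=600/(x1-x0) if c=="top" else 400/(x1-x0)*1.0
    k=3.0
    f=cv2.resize(f,None,fx=k,fy=k,interpolation=cv2.INTER_CUBIC)
    def dr(P,col):
        p=(proj(c,P)+.5-[x0,y0])*k
        cv2.polylines(f,[np.round(p).astype(int)],False,col,1)
    for x,col in((.5115,(0,255,0)),(.503,(255,0,255))):
        dr(circ(.092)([x,-.014,.1]),col);dr(circ(.085)([x,-.014,.1]),col)
    dr(circ(.092)([.507,-.014,0]),(0,255,255))
    dr(np.array([[.629,.3596,.028],[.27,.3216,.028],[.2586,.4487,.028],[.618,.4874,.028],[.629,.3596,.028]]),(0,0,255))
    out.append(f)
w=min(max(o.shape[1] for o in out),800)
out=[cv2.copyMakeBorder(o,0,0,0,w-o.shape[1],cv2.BORDER_CONSTANT) for o in out]
o=np.vstack(out);print(o.shape);s=600/o.shape[0]
cv2.imwrite("pics/ov1.png",out[0]);cv2.imwrite("pics/ov2.png",out[1])
E
```

```text
(855, 645, 3)
```

View pics/ov1.png

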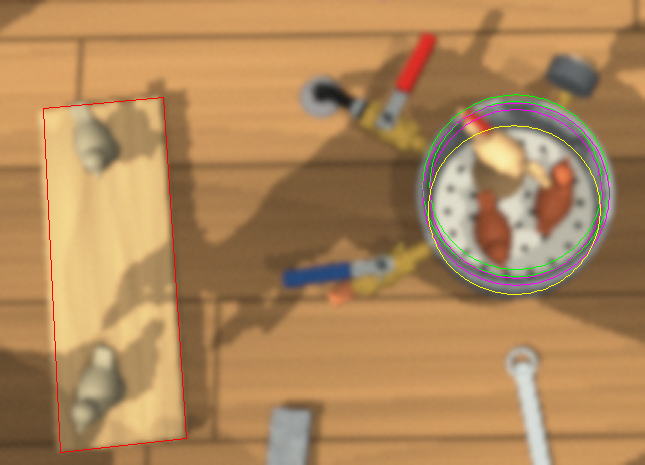

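View pics/ov2.png

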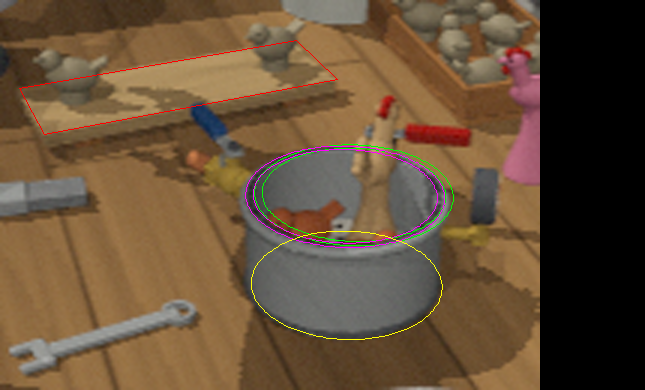

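Magenta (x=.503) fits the pot in both views: the pot spans 92–297 vertically in the top crop and 241–447 horizontally in the side crop. The red quad matches the board's top face in both views. Next I'll get the rooster's pose and refine the valves.

```bash
cat >> h.py <<'E'
def go(x,y,z,psi=None):
    """shift in present tool axes (cm) and turn (deg) to bring TCP to x,y,z and tool-y heading psi"""
    s=get_state();from scipy.spatial.transform import Rotation as R
    r=R.from_quat(s["tool_rot"],scalar_first=True).as_matrix()
    d=r.T@(np.array([x,y,z])-s["position"])*100
    now=np.degrees(np.arctan2(r[1,1],r[0,1]))
    print("shift",np.round(d,2),"psi",round(now,1),"turn",None if psi is None else round((now-psi+180)%360-180,1),"q6",round(float(np.degrees(s["q"][5])),1),"t",round(float(s["time"]),2))
E
python3 - <<'E'
from h import *
np.set_printoptions(precision=4,suppress=True)
F={c:cv2.imread(f"pics/{c}0.png") for c in K}
q={}
for c,bx in(("side",(268,158,290,216)),("top",(243,152,285,190))):
    h=cv2.cvtColor(F[c],cv2.COLOR_BGR2HSV).astype(int);x0,y0,x1,y1=bx
    w=np.zeros(h.shape[:2],bool);w[y0:y1,x0:x1]=1
    buff=w&(h[...,0]>8)&(h[...,0]<24)&(h[...,1]>60)&(h[...,1]<165)&(h[...,2]>130)
    red=w&((h[...,0]<6)|(h[...,0]>174))&(h[...,1]>165)&(h[...,2]>110)
    m=buff|red
    for yy in range(y0,y1): print(yy,"".join("#" if buff[yy,x] else "r" if red[yy,x] else "." for x in range(x0,x1)))
T=lambda p:np.array(p)/3+[95,120]
print("axis from head/tail",onplane("top",T((497.5,142)),.165),"body",onplane("top",T((500,152)),.121))
print("head/tail dir",onplane("top",T((473,122)),.17),onplane("top",T((550,185)),.16))
for n,p in dict(bs=(380,265),be=(284,279),bi=(350,270),rs=(390,112),re=(430,37),ri=(400,90)).items(): print(n,onplane("top",T(p),.09))
E
```

```text
158 ################.#####
159 #################.####
160 ...###############.###
161 .....##############.##
162 ...############.rr#.##
163 ...###########.rrr...#
164 ....##########.rr..##.
165 ..############rrr##..#
166 #############.rrr##.##
167 #############.rr.#####
168 #############.rr.##.##
169 ##############..##..##
170 ##################.###
171 ######################
172 #########...##########
173 #########...######....
174 #########..#######....
175 #########..######.....
176 #################...##
177 #################...##
178 ##################..##
179 .....####.########.###
180 ......##..########.###
181 .....###..########...#
182 .....###..#######.....
183 .....###..######......
184 .....###...#####......
185 ....####...#####......
186 ....###....#####......
187 ....###....#####......
188 ...........###........
189 ..........###.........
190 ..........##..........
191 .........#............
192 .............#........
193 ...........###........
194 ..........####........
195 ..........#####.......
196 ...........###........
197 .........#####........
198 .........#####..
[... 1844 characters left out ...]
#..############.....######.....
182 ...........#..############......#####.....
183 ...........##############......####.......
184 ...........###.#########..................
185 ...........#....######........#...........
186 ...........##...###...........#...........
187 ...........##...##............#..........#
188 ...........##...##.......................#
189 ...........##....#.......................#
axis from head/tail [0.536  0.0021 0.165 ] body [ 0.5374 -0.0006  0.121 ]
head/tail dir [0.5545 0.0248 0.17  ] [ 0.495  -0.0465  0.16  ]
bs [0.4324 0.1191 0.09  ]
be [0.42   0.2135 0.09  ]
bi [0.4279 0.1486 0.09  ]
rs [0.5885 0.1095 0.09  ]
re [0.6676 0.0687 0.09  ]
ri [0.6115 0.0994 0.09  ]
```

```bash
python3 - <<'E'
from h import *
a=np.radians(50.5);u=np.array([np.cos(a),np.sin(a)])
for n,d,z in(("foot",0,.02),("stem",0,.05),("stem2",0,.07),("body",0,.121),("head",.028,.155),("tail",-.06,.165)):
    X=[.536+d*u[0],.001+d*u[1],z];print(n,proj("side",[X]).round(1),proj("top",[X]).round(1))
print(tri([(283.5,176)],[(261.7,171)]))
go(.536,.001,.30,-39.5)
E
```

```text
foot [[277.7 213.1]] [[261.  178.8]]
stem [[278.1 204.4]] [[261.  176.7]]
stem2 [[278.3 198.5]] [[261.  175.2]]
body [[278.9 183. ]] [[261.1 171.1]]
head [[282.5 167.9]] [[253.5 162.3]]
tail [[272.2 178.6]] [[278.  180.3]]
[[ 0.53963269 -0.00264673  0.14249692]]
shift [-49.01 -35.8   -6.87] psi 66.2 turn 105.7 q6 -7.7 t 1.0
```

```bash
python3 -m inch '{"targets":[{"translation":[-4.1,-3,-0.6],"turn":0,"grip":-1},{"translation":[-4.1,-3,-0.6],"turn":0,"grip":-1},{"translation":[-4.1,-3,-0.6],"turn":0,"grip":-1},{"translation":[-4.1,-3,-0.6],"turn":0,"grip":-1},{"translation":[-4.1,-3,-0.6],"turn":0,"grip":-1},{"translation":[-4.1,-3,-0.6],"turn":0,"grip":-1},{"translation":[-4.1,-3,-0.6],"turn":0,"grip":-1},{"translation":[-4.1,-3,-0.6],"turn":0,"grip":-1},{"translation":[-4.1,-3,-0.6],"turn":0,"grip":-1},{"translation":[-4.1,-3,-0.6],"turn":0,"grip":-1},{"translation":[-4.1,-3,-0.6],"turn":0,"grip":-1},{"translation":[-4.1,-3,-0.6],"turn":0,"grip":-1}]}' 20
python3 -m inch '{"targets":[{"translation":[0,0,0],"turn":10.5,"grip":-1},{"translation":[0,0,0],"turn":10.5,"grip":-1},{"translation":[0,0,0],"turn":10.5,"grip":-1},{"translation":[0,0,0],"turn":10.5,"grip":-1},{"translation":[0,0,0],"turn":10.5,"grip":-1},{"translation":[0,0,0],"turn":10.5,"grip":-1},{"translation":[0,0,0],"turn":10.5,"grip":-1},{"translation":[0,0,0],"turn":10.5,"grip":-1},{"translation":[0,0,0],"turn":10.5,"grip":-1},{"translation":[0,0,0],"turn":10.5,"grip":-1},{"translation":[0,0,0],"turn":0,"grip":-1}]}'
python3 -c "
from h import *
go(.537,0,.106,-39.5)"
```

```text
time: 2.5
position: [0.5375, -0.0032, 0.3036]
tool_rot: [0.0, 0.206, 0.979, 0.0]
contact_force: [0.3, 0.4, -0.9]
opening: 0.0854
gripper_force: 0.0
time: 3.88
position: [0.5369, -0.0016, 0.3033]
tool_rot: [0.0, 0.902, 0.433, -0.0]
contact_force: [0.1, 0.1, -0.3]
opening: 0.085
gripper_force: 0.0
shift [ 0.13 -0.09 19.73] psi -38.7 turn 0.8 q6 30.3 t 3.88
```

```bash
python3 -m inch '{"targets":[{"translation":[0.1,-0.1,4],"turn":0.8,"grip":-1},{"translation":[0,0,4],"turn":0,"grip":-1},{"translation":[0,0,4],"turn":0,"grip":-1},{"translation":[0,0,3],"turn":0,"grip":-1},{"translation":[0,0,2],"turn":0,"grip":-1},{"translation":[0,0,1.6],"turn":0,"grip":-1},{"translation":[0,0,1.1],"turn":0,"grip":-1},{"translation":[0,0,0],"turn":0,"grip":-1}]}' 20
python3 - <<'E'
from h import *
go(.537,0,.106,-39.5)
a=grab_frame("top")[130:230,190:310];b=grab_frame("side")[140:240,210:330]
f=np.hstack([cv2.resize(i,(400,333),interpolation=cv2.INTER_CUBIC) for i in(a,b)])
cv2.imwrite("pics/grasp.png",f[...,::-1])
E
```

```text
time: 4.88
position: [0.5366, -0.0001, 0.106]
tool_rot: [-0.0, 0.904, 0.427, -0.0]
contact_force: [-0.7, 0.6, -0.1]
opening: 0.0859
gripper_force: 0.0
shift [ 0.03  0.02 -0.  ] psi -39.5 turn -0.0 q6 31.3 t 4.88
```

View pics/grasp.png

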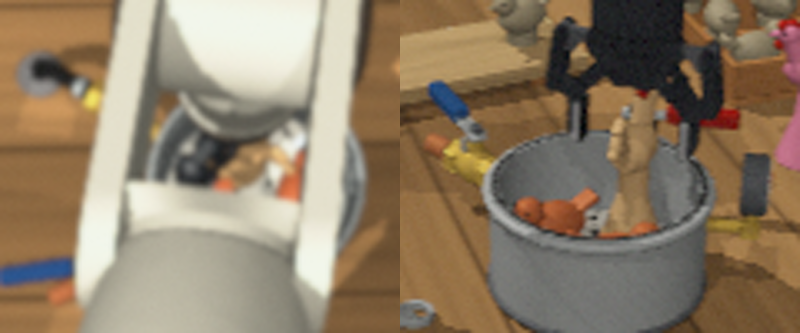

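The right half shows the fingers standing on both sides of the rooster at crop x 580 and 690, with the body at 630 and nothing touching. Closing the gripper, then lifting.

```bash
python3 -m inch '{"targets":[{"translation":[0,0,0],"turn":0,"grip":1},{"translation":[0,0,0],"turn":0,"grip":1},{"translation":[0,0,0],"turn":0,"grip":1},{"translation":[0,0,0],"turn":0,"grip":1},{"translation":[0,0,0],"turn":0,"grip":1},{"translation":[0,0,0],"turn":0,"grip":1},{"translation":[0,0,0],"turn":0,"grip":1},{"translation":[0,0,0],"turn":0,"grip":1}]}' 30
python3 -m inch '{"targets":[{"translation":[0,0,-0.5],"turn":0,"grip":1},{"translation":[0,0,-1.5],"turn":0,"grip":1},{"translation":[0,0,-3],"turn":0,"grip":1},{"translation":[0,0,-3],"turn":0,"grip":1},{"translation":[0,0,-3],"turn":0,"grip":1},{"translation":[0,0,-3],"turn":0,"grip":1},{"translation":[0,0,-2],"turn":0,"grip":1},{"translation":[0,0,0],"turn":0,"grip":1}]}'
python3 -c "
from h import *
go(.444,.404,.266,-39.5)"
```

```text
time: 5.98
position: [0.537, -0.0002, 0.1067]
tool_rot: [0.0, 0.905, 0.426, 0.0]
contact_force: [0.9, -0.9, 5.6]
opening: 0.0368
gripper_force: 30.0
time: 6.98
position: [0.5371, -0.0002, 0.2682]
tool_rot: [0.001, 0.905, 0.426, 0.001]
contact_force: [0.3, -0.6, -2.8]
opening: 0.0365
gripper_force: 30.6
shift [ 25.22 -32.92   0.17] psi -39.6 turn -0.1 q6 31.3 t 6.97
```

```bash
python3 -m inch '{"targets":[{"translation":[1,-1.3,0],"turn":0,"grip":1},{"translation":[2,-2.6,0],"turn":0,"grip":1},{"translation":[2.7,-3.5,0],"turn":0,"grip":1},{"translation":[3,-3.9,0],"turn":0,"grip":1},{"translation":[3,-3.9,0],"turn":0,"grip":1},{"translation":[3,-3.9,0],"turn":0,"grip":1},{"translation":[3,-3.9,0],"turn":0,"grip":1},{"translation":[3,-3.9,0],"turn":0,"grip":1},{"translation":[2.5,-3.3,0],"turn":0,"grip":1},{"translation":[1.5,-2,0],"turn":0,"grip":1},{"translation":[0.5,-0.7,0],"turn":0,"grip":1},{"translation":[0,0,0],"turn":0,"grip":1}]}'
python3 - <<'E'
from h import *
go(.444,.404,.126,-39.5)
for c in K:
    f=grab_frame(c);cv2.imwrite(f"pics/{c}2.png",f[...,::-1])
    print(c,[(np.round(b["bbox"]).astype(int).tolist(),round(b["confidence"],2)) for b in boxes_of("rooster",c)])
f=cv2.imread("pics/side2.png")[80:230,130:330];cv2.imwrite("pics/carry.png",cv2.resize(f,None,fx=3,fy=3,interpolation=cv2.INTER_CUBIC))
E
```

```text
time: 8.48
position: [0.4432, 0.4038, 0.2656]
tool_rot: [0.0, 0.905, 0.426, -0.001]
contact_force: [-0.7, -0.2, -2.5]
opening: 0.0368
gripper_force: 30.6
shift [ 0.08  0.06 13.96] psi -39.5 turn -0.0 q6 74.5 t 8.47
side [([199, 79, 219, 124], 0.82), ([250, 261, 344, 328], 0.63), ([319, 148, 354, 189], 0.61)]
top [([211, 76, 230, 119], 0.71), ([112, 189, 124, 206], 0.6), ([322, 164, 395, 232], 0.33)]
```

View pics/carry.png

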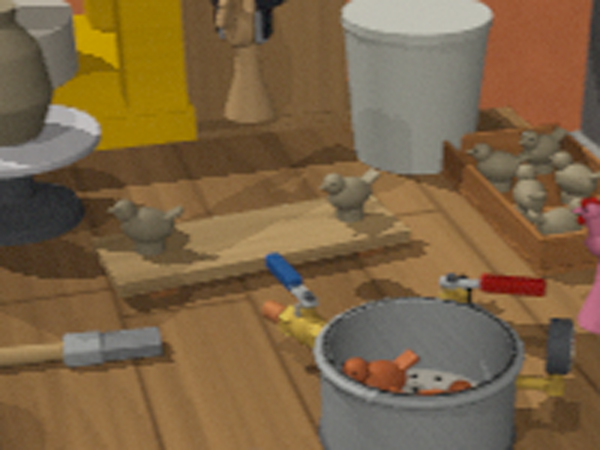

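```bash
python3 -m inch '{"targets":[{"translation":[0.1,0,1.5],"turn":0,"grip":1},{"translation":[0,0,3],"turn":0,"grip":1},{"translation":[0,0,3],"turn":0,"grip":1},{"translation":[0,0,3],"turn":0,"grip":1},{"translation":[0,0,2],"turn":0,"grip":1},{"translation":[0,0,1],"turn":0,"grip":1},{"translation":[0,0,0.5],"turn":0,"grip":1},{"translation":[0,0,0.3],"turn":0,"grip":1},{"translation":[0,0,0],"turn":0,"grip":1}]}'
python3 -c "
from h import *
print(proj('side',[[.4432,.4038,z] for z in(.17,.18,.19)]),get_state()['contact_force']);go(.444,.404,.1145,-39.5)"
```

```text
time: 9.8
position: [0.4444, 0.4045, 0.1236]
tool_rot: [-0.0, 0.905, 0.426, 0.0]
contact_force: [0.3, -0.8, -1.5]
opening: 0.0365
gripper_force: 30.6
[[212.62927309 120.12821291]
 [212.50210463 117.36516065]
 [212.37405288 114.58291661]] [ 0.34321759 -0.81789962 -1.53399451]
shift [-0.07 -0.    0.91] psi -39.6 turn -0.1 q6 74.5 t 9.8
```

```bash
python3 -m inch '{"targets":[{"translation":[0,0,0.3],"turn":0,"grip":1},{"translation":[0,0,0.2],"turn":0,"grip":1},{"translation":[0,0,0.2],"turn":0,"grip":1},{"translation":[0,0,0.1],"turn":0,"grip":1},{"translation":[0,0,0],"turn":0,"grip":1}]}'
python3 -m inch '{"targets":[{"translation":[0,0,0.1],"turn":0,"grip":1},{"translation":[0,0,0],"turn":0,"grip":1}]}'
```

```text
time: 10.42
position: [0.4443, 0.4044, 0.1152]
tool_rot: [0.0, 0.905, 0.426, -0.0]
contact_force: [-0.3, 0.3, -2.5]
opening: 0.0369
gripper_force: 30.6
time: 10.68
position: [0.4446, 0.4046, 0.1148]
tool_rot: [-0.0, 0.905, 0.426, 0.0]
contact_force: [-0.6, -1.2, 5.2]
opening: 0.037
gripper_force: 31.1
```

```bash
python3 -m inch '{"targets":[{"translation":[0,0,0],"turn":0,"grip":0.1},{"translation":[0,0,0],"turn":0,"grip":0},{"translation":[0,0,0],"turn":0,"grip":-0.3},{"translation":[0,0,0],"turn":0,"grip":-0.6},{"translation":[0,0,0],"turn":0,"grip":-1},{"translation":[0,0,0],"turn":0,"grip":-1},{"translation":[0,0,0],"turn":0,"grip":-1}]}'
python3 -m inch '{"targets":[{"translation":[0,0,-1],"turn":0,"grip":-1},{"translation":[0,0,-2],"turn":0,"grip":-1},{"translation":[0,0,-3],"turn":0,"grip":-1},{"translation":[0,0,-4],"turn":0,"grip":-1},{"translation":[0,0,-3],"turn":0,"grip":-1},{"translation":[0,0,0],"turn":0,"grip":-1}]}'
python3 - <<'E'
from h import *
for c in K:
    f=grab_frame(c);cv2.imwrite(f"pics/{c}3.png",f[...,::-1])
    print(c,[(np.round(b["bbox"]).astype(int).tolist(),round(b["confidence"],2)) for b in boxes_of("rooster",c)])
print(proj("side",[[.4443,.4044,.028],[.4443,.4044,.18]]))
D=dts({c:cv2.imread(f"pics/{c}3.png")[...,::-1].copy() for c in K})
# blue/red sleeve geometry from unobstructed first pictures
S=np.array([.4318,.1193])
for nm,st,a,b in(("vent",(.4320,.1193),(.4235,.1820),.0),("vac",(.5847,.1119),(.6409,.0848),.0)):
    d=np.array(a)-st;print(nm,np.degrees(np.arctan2(d[1],d[0])),np.hypot(*d))
C=np.array([.503,-.0145])
for st in((.4320,.1193),(.5847,.1119)):
    d=np.array(st)-C;print(np.degrees(np.arctan2(d[1],d[0])),np.hypot(*d))
E
```

```text
time: 11.55
position: [0.4443, 0.4045, 0.1143]
tool_rot: [0.0, 0.905, 0.426, -0.0]
contact_force: [-0.1, 0.2, 0.5]
opening: 0.0855
gripper_force: 0.0
time: 12.3
position: [0.4449, 0.4049, 0.2475]
tool_rot: [-0.0, 0.905, 0.426, 0.002]
contact_force: [0.2, 0.8, -0.4]
opening: 0.0855
gripper_force: 0.0
side [([204, 117, 220, 166], 0.94), ([318, 147, 355, 188], 0.93)]
top [([115, 192, 141, 217], 0.58), ([212, 76, 231, 119], 0.55), ([192, 130, 298, 222], 0.48)]
[[214.60385655 157.29494686]
 [212.77578121 117.27386394]]
vent 97.72030492896332 0.06327353317146119
vac -25.743662584465692 0.0623927079072547
117.95233285592337 0.15147092130174689
57.12295844282972 0.1505053155207483
```

```bash
python3 -m inch '{"targets":[{"translation":[0,0,0],"turn":-9.5,"grip":-1},{"translation":[0,0,0],"turn":-9.5,"grip":-1},{"translation":[0,0,0],"turn":-9.5,"grip":-1},{"translation":[0,0,0],"turn":-9.5,"grip":-1},{"translation":[0,0,0],"turn":-9.2,"grip":-1},{"translation":[0,0,0],"turn":0,"grip":-1}]}'
python3 -c "
from h import *
go(.4235,.182,.15,7.7)"
```

```text
time: 13.25
position: [0.4441, 0.4043, 0.2435]
tool_rot: [-0.0, 0.659, 0.752, -0.001]
contact_force: [-0.3, -0.1, 0.5]
opening: 0.0855
gripper_force: 0.0
shift [-21.76  -4.97   9.37] psi 7.6 turn -0.1 q6 27.4 t 13.25
```

```bash
python3 -m inch '{"targets":[{"translation":[-2,-0.5,0],"turn":0,"grip":-1},{"translation":[-4,-0.9,0],"turn":0,"grip":-1},{"translation":[-5,-1.1,1],"turn":0,"grip":-1},{"translation":[-5,-1.1,3],"turn":0,"grip":-1},{"translation":[-4,-0.9,3],"turn":0,"grip":-1},{"translation":[-1.8,-0.5,2.4],"turn":0,"grip":-1},{"translation":[0,0,0],"turn":0,"grip":-1}]}'
python3 - <<'E'
from h import *
go(.4235,.182,.075,7.7)
a=grab_frame("side")[110:210,170:290];cv2.imwrite("pics/v.png",cv2.resize(a,(600,500),interpolation=cv2.INTER_CUBIC)[...,::-1])
E
```

```text
time: 14.12
position: [0.4228, 0.1807, 0.149]
tool_rot: [-0.001, 0.661, 0.751, -0.001]
contact_force: [-0.6, 0.2, 0.9]
opening: 0.0856
gripper_force: 0.0
shift [0.12 0.1  7.4 ] psi 7.3 turn -0.4 q6 6.2 t 14.12
```

View pics/v.png

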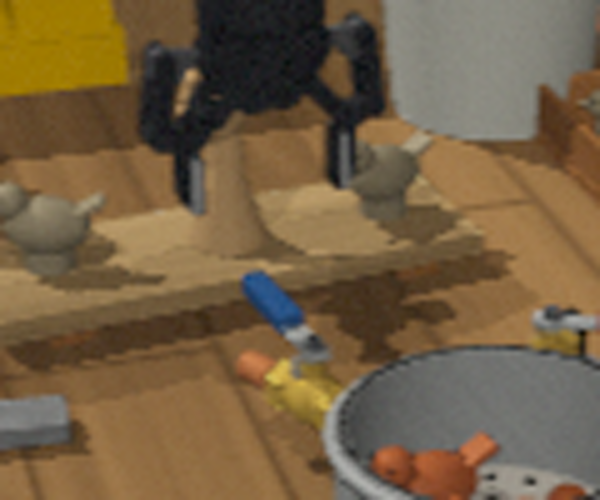

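The fingers straddle the blue sleeve (crop 270,300), and the rooster stands on the board behind. Descending and closing on it.

```bash
python3 -m inch '{"targets":[{"translation":[0.1,0.1,2.5],"turn":-0.4,"grip":-1},{"translation":[0,0,2.5],"turn":0,"grip":-1},{"translation":[0,0,1.6],"turn":0,"grip":-1},{"translation":[0,0,0.8],"turn":0,"grip":-0.5},{"translation":[0,0,0],"turn":0,"grip":0},{"translation":[0,0,0],"turn":0,"grip":1},{"translation":[0,0,0],"turn":0,"grip":1},{"translation":[0,0,0],"turn":0,"grip":1},{"translation":[0,0,0],"turn":0,"grip":1},{"translation":[0,0,0],"turn":0,"grip":1}]}' 20
python3 - <<'E'
from h import *
go(.4235,.182,.075,7.7)
E
```

```text
time: 15.42
position: [0.4248, 0.183, 0.077]
tool_rot: [0.0, 0.656, 0.755, 0.0]
contact_force: [-2.2, 1.1, 5.2]
opening: 0.0169
gripper_force: 25.4
shift [-0.08 -0.15  0.2 ] psi 8.0 turn 0.3 q6 5.7 t 15.43
```

```bash
python3 -m inch '{"targets":[{"translation":[-0.05,0.78,0],"turn":7,"grip":1},{"translation":[-0.05,0.78,0],"turn":7,"grip":1},{"translation":[-0.05,0.78,0],"turn":7,"grip":1},{"translation":[-0.05,0.78,0],"turn":7,"grip":1},{"translation":[-0.05,0.78,0],"turn":7,"grip":1},{"translation":[0,0,0],"turn":0,"grip":1}]}'
python3 - <<'E'
from h import *
s=get_state();d=s["position"][:2]-[.432,.1193];print(np.degrees(np.arctan2(d[1],d[0])),np.hypot(*d),s["moment"]);go(*s["position"],-62.2)
E
```

```text
time: 16.18
position: [0.4634, 0.1762, 0.077]
tool_rot: [0.0, 0.853, 0.522, 0.001]
contact_force: [2.2, -2.1, 5.2]
opening: 0.0162
gripper_force: 25.1
61.08720763078707 0.06502087846007518 [-0.16931913 -0.22804832 -0.1444399 ]
shift [0. 0. 0.] psi -27.1 turn 35.1 q6 39.0 t 16.18
```

```bash
python3 -m inch '{"targets":[{"translation":[-0.05,0.78,0],"turn":7,"grip":1},{"translation":[-0.05,0.78,0],"turn":7,"grip":1},{"translation":[-0.05,0.78,0],"turn":7,"grip":1},{"translation":[-0.05,0.78,0],"turn":7,"grip":1},{"translation":[-0.03,0.56,0],"turn":5,"grip":1},{"translation":[0,0,0],"turn":0,"grip":1}]}'
python3 - <<'E'
from h import *
s=get_state();d=s["position"][:2]-[.432,.1193];print(np.degrees(np.arctan2(d[1],d[0])),np.hypot(*d),s["moment"]);go(*s["position"],-62.2)
E
```

```text
time: 16.92
position: [0.4898, 0.1509, 0.077]
tool_rot: [0.0, 0.966, 0.259, 0.001]
contact_force: [7.3, -2.8, 3.3]
opening: 0.0167
gripper_force: 24.8
28.656723316729952 0.06591442403510889 [-0.47320229 -0.98557094  0.07136536]
shift [0. 0. 0.] psi -60.0 turn 2.2 q6 68.5 t 16.93
```

```bash
python3 -m inch '{"targets":[{"translation":[-0.05,0.25,0],"turn":2,"grip":1},{"translation":[0,0,0],"turn":0,"grip":1}]}'
python3 -m inch '{"targets":[{"translation":[0,0.25,0],"turn":2,"grip":1},{"translation":[0,0,0],"turn":0,"grip":1}]}'
python3 -c "
from h import *
s=get_state();d=s['position'][:2]-[.432,.1193];print(np.degrees(np.arctan2(d[1],d[0])),np.hypot(*d));go(*s['position'],-62.2)"
```

```text
time: 17.18
position: [0.4909, 0.1491, 0.0771]
tool_rot: [0.0, 0.97, 0.243, 0.002]
contact_force: [10.5, 0.5, 0.7]
opening: 0.0166
gripper_force: 24.5
time: 17.42
position: [0.491, 0.1482, 0.077]
tool_rot: [-0.001, 0.974, 0.226, 0.001]
contact_force: [0.8, 14.5, 5.4]
opening: 0.0163
gripper_force: 30.6
26.113196751467385 0.06573897926404955
shift [0. 0. 0.] psi -63.8 turn -1.6 q6 71.9 t 17.43
```

```bash
python3 -m inch '{"targets":[{"translation":[0,0.3,0],"turn":1,"grip":1},{"translation":[0,0,0],"turn":0,"grip":1}]}'
python3 -c "
from h import *
s=get_state();d=s['position'][:2]-[.432,.1193];print(np.degrees(np.arctan2(d[1],d[0])),np.hypot(*d));go(*s['position'],-62.2)"
```

```text
time: 17.68
position: [0.4912, 0.1477, 0.0769]
tool_rot: [-0.003, 0.976, 0.218, 0.0]
contact_force: [-9.4, 35.7, 9.8]
opening: 0.0168
gripper_force: 37.0
25.61221088003971 0.06560859254542178
shift [0. 0. 0.] psi -64.8 turn -2.6 q6 72.5 t 17.68
```

```bash
python3 -m inch '{"targets":[{"translation":[0,0,0],"turn":0,"grip":0},{"translation":[0,0,0],"turn":0,"grip":-1},{"translation":[0,0,0],"turn":0,"grip":-1},{"translation":[0,0,0],"turn":0,"grip":-1},{"translation":[0,0,-2],"turn":0,"grip":-1},{"translation":[0,0,-4],"turn":0,"grip":-1},{"translation":[0,0,-4],"turn":0,"grip":-1},{"translation":[0,0,-3],"turn":0,"grip":-1},{"translation":[0,0,-1],"turn":0,"grip":-1},{"translation":[0,0,0],"turn":0,"grip":-1}]}'
python3 -c "
from h import *
go(.4725,-.3007,.2,-5)"
```

```text
time: 18.92
position: [0.4921, 0.1439, 0.216]
tool_rot: [0.0, 0.976, 0.217, -0.0]
contact_force: [-0.3, -0.2, 0.1]
opening: 0.0858
gripper_force: 0.0
shift [-20.59  39.45   1.6 ] psi -65.0 turn -60.0 q6 72.7 t 18.93
```

```bash
python3 -m inch '{"targets":[{"translation":[-1,1.9,0],"turn":0,"grip":-1},{"translation":[-2,3.85,0],"turn":0,"grip":-1},{"translation":[-2.5,4.8,0],"turn":0,"grip":-1},{"translation":[-2.5,4.8,0],"turn":0,"grip":-1},{"translation":[-2.5,4.8,0],"turn":0,"grip":-1},{"translation":[-2.5,4.8,0],"turn":0,"grip":-1},{"translation":[-2.5,4.8,0],"turn":0,"grip":-1},{"translation":[-2.4,4.6,0],"turn":0,"grip":-1},{"translation":[-1.7,3.2,0],"turn":0,"grip":-1},{"translation":[-1,1.9,1],"turn":0,"grip":-1}]}'
python3 -m inch '{"targets":[{"translation":[0,0,0],"turn":-10,"grip":-1},{"translation":[0,0,0],"turn":-10,"grip":-1},{"translation":[0,0,0],"turn":-10,"grip":-1},{"translation":[0,0,0],"turn":-10,"grip":-1},{"translation":[0,0,0],"turn":-10,"grip":-1},{"translation":[0,0,0],"turn":-10,"grip":-1},{"translation":[0,0,0],"turn":0,"grip":-1}]}'
python3 - <<'E'
from h import *
go(.4725,-.3007,.1,-5)
for c in K: cv2.imwrite(f"pics/{c}4.png",grab_frame(c)[...,::-1])
D=dts({"side":cv2.imread("pics/side4.png")[...,::-1].copy()})
f=cv2.imread("pics/side4.png");g=cv2.imread("pics/side0.png");print("bench change px",(np.abs(f.astype(int)-g).max(2)>60)[240:340,240:360].sum())
# vent sleeve direction now
for c,b in(("side",(200,140,290,200)),("top",(170,150,260,240))):
    h=cv2.cvtColor(cv2.imread(f"pics/{c}4.png"),cv2.COLOR_BGR2HSV).astype(int);x0,y0,x1,y1=b
    m=np.zeros(h.shape[:2],bool);m[y0:y1,x0:x1]=1;m&=(h[...,0]>=100)&(h[...,0]<=125)&(h[...,1]>150)&(h[...,2]>50)
    y,x=np.nonzero(m);a=np.radians(27.7);print(c,len(x),x.mean(),y.mean(),proj(c,[[.432+.064*np.cos(a),.1193+.064*np.sin(a),.09]]))
# lid handle: check projected axis in side0
for c in K:
    h=cv2.imread(f"pics/{c}0.png").astype(int).max(2)
    x0,y0,x1,y1=(285,255,315,300) if c=="side" else (335,185,385,205)
    y,x=np.nonzero(h[y0:y1,x0:x1]<60);P=np.c_[x+x0,y+y0].astype(float);mu=P.mean(0);_,_,v=np.linalg.svd(P-mu)
    a,b=onplane(c,mu-8*v[0],.05),onplane(c,mu+8*v[0],.05);print(c,len(x),onplane(c,mu,.05),np.degrees(np.arctan2(*(b-a)[[1,0]])))
E
```

```text
time: 20.18
position: [0.472, -0.3021, 0.2048]
tool_rot: [-0.0, 0.976, 0.216, -0.0]
contact_force: [1.0, 0.3, 0.7]
opening: 0.0852
gripper_force: 0.0
time: 21.05
position: [0.4723, -0.2999, 0.205]
tool_rot: [-0.001, 0.737, 0.676, -0.0]
contact_force: [-0.7, -0.4, -1.3]
opening: 0.0856
gripper_force: 0.0
shift [-0.09  0.04 10.5 ] psi -5.0 turn 0.0 q6 -35.3 t 21.05
bench change px 5
side 85 247.63529411764705 171.8470588235294 [[247.18703446 171.68550378]]
top 56 211.875 189.5 [[211.70010444 189.82524153]]
side 215 [ 0.47067334 -0.30699394  0.05      ] -95.17321372050328
top 70 [ 0.47255906 -0.30240788  0.05      ] -95.24219169202911
```

```bash
python3 -m inch '{"targets":[{"translation":[-0.1,0,4],"turn":0,"grip":-1},{"translation":[0,0,4],"turn":0,"grip":-1},{"translation":[0,0,4],"turn":0,"grip":-1},{"translation":[0,0,3],"turn":0,"grip":-1},{"translation":[0,0,1.7],"turn":0,"grip":-0.5},{"translation":[0,0,0.8],"turn":0,"grip":0},{"translation":[0,0,0],"turn":0,"grip":1},{"translation":[0,0,0],"turn":0,"grip":1},{"translation":[0,0,0],"turn":0,"grip":1},{"translation":[0,0,0],"turn":0,"grip":1},{"translation":[0,0,0],"turn":0,"grip":1}]}' 60
python3 -m inch '{"targets":[{"translation":[0,0,-0.5],"turn":0,"grip":1},{"translation":[0,0,-1.5],"turn":0,"grip":1},{"translation":[0,0,-3],"turn":0,"grip":1},{"translation":[0,0,-4],"turn":0,"grip":1},{"translation":[0,0,-4],"turn":0,"grip":1},{"translation":[0,0,-2],"turn":0,"grip":1},{"translation":[0,0,-1],"turn":0,"grip":1},{"translation":[0,0,0],"turn":0,"grip":1}]}'
python3 -c "
from h import *
go(.503,-.0145,.19,-5)"
```

```text
time: 22.52
position: [0.4729, -0.302, 0.0325]
tool_rot: [0.001, 0.737, 0.676, 0.0]
contact_force: [1.0, 1.0, 7.8]
opening: 0.0147
gripper_force: 60.0
time: 23.52
position: [0.4723, -0.3016, 0.1916]
tool_rot: [0.0, 0.737, 0.676, -0.0]
contact_force: [0.1, -0.5, -9.3]
opening: 0.0147
gripper_force: 59.3
shift [28.87  0.57  0.15] psi -5.0 turn 0.0 q6 -35.5 t 23.52
```

```bash
python3 -m inch '{"targets":[{"translation":[1,0,0],"turn":0,"grip":1},{"translation":[2,0.1,0],"turn":0,"grip":1},{"translation":[3,0.1,0],"turn":0,"grip":1},{"translation":[3.5,0.1,0],"turn":0,"grip":1},{"translation":[3.5,0,0],"turn":0,"grip":1},{"translation":[3.5,0,0],"turn":0,"grip":1},{"translation":[3.5,0.1,0],"turn":0,"grip":1},{"translation":[3.5,0.1,0],"turn":0,"grip":1},{"translation":[2.8,0.1,0],"turn":0,"grip":1},{"translation":[1.6,0,0],"turn":0,"grip":1},{"translation":[0.9,0,0],"turn":0,"grip":1},{"translation":[0,0,0],"turn":0,"grip":1}]}'
python3 - <<'E'
from h import *
go(.503,-.0155,.135,-5)
F={c:grab_frame(c) for c in K}
for c in K: cv2.imwrite(f"pics/{c}5.png",F[c][...,::-1])
x=fit(circ(.107),[.503,-.0145,.175],{"side":dts(F)["side"]},[.006]*3);print(x)
f=F["side"][...,::-1].copy();p=np.round((proj("side",circ(.092)([.503,-.0145,.1])))).astype(int);cv2.polylines(f,[p],True,(255,0,255),1)
cv2.imwrite("pics/lid5.png",cv2.resize(f[90:270,170:390],None,fx=3,fy=3,interpolation=cv2.INTER_CUBIC))
E
```

```text
time: 25.02
position: [0.5031, -0.015, 0.1912]
tool_rot: [-0.0, 0.737, 0.676, -0.0]
contact_force: [-0.7, -0.9, -8.7]
opening: 0.0151
gripper_force: 59.3
shift [-0.05 -0.01  5.62] psi -4.9 turn 0.1 q6 -5.5 t 25.02
(array([ 0.50113565, -0.01642335,  0.172872  ]), np.float64(0.3029285967350006))
```

View pics/lid5.png

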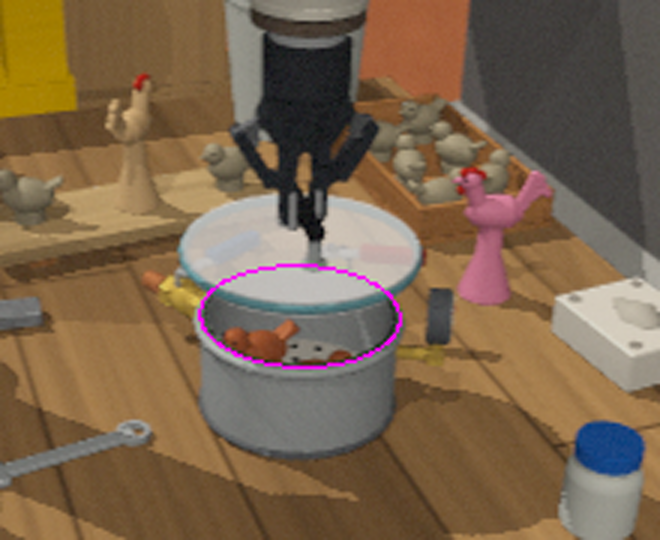

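The lid hangs level over the pot (pot rim crop 200–403, lid 180–423), with its centre within about 2 mm of the pot's. The rooster stands upright on the board at (140,150). Lowering the lid.

```bash
python3 -m inch '{"targets":[{"translation":[0.1,0.1,1],"turn":0,"grip":1},{"translation":[0,0,1.5],"turn":0,"grip":1},{"translation":[0,0,1.2],"turn":0,"grip":1},{"translation":[0,0,0.8],"turn":0,"grip":1},{"translation":[0,0,0.5],"turn":0,"grip":1},{"translation":[0,0,0.3],"turn":0,"grip":1},{"translation":[0,0,0.2],"turn":0,"grip":1},{"translation":[0,0,0],"turn":0,"grip":1}]}'
python3 -m inch '{"targets":[{"translation":[0,0,0.2],"turn":0,"grip":1},{"translation":[0,0,0.1],"turn":0,"grip":1},{"translation":[0,0,0],"turn":0,"grip":1}]}'
```

```text
time: 26.12
position: [0.5043, -0.0143, 0.1364]
tool_rot: [0.0, 0.737, 0.676, -0.0]
contact_force: [-1.3, 0.2, -7.1]
opening: 0.0146
gripper_force: 59.2
time: 26.5
position: [0.5043, -0.0143, 0.1332]
tool_rot: [-0.0, 0.737, 0.676, -0.0]
contact_force: [0.1, 0.3, -8.0]
opening: 0.0149
gripper_force: 59.3
```

```bash
python3 -m inch '{"targets":[{"translation":[0,0,0.1],"turn":0,"grip":1},{"translation":[0,0,0],"turn":0,"grip":1}]}'
python3 -m inch '{"targets":[{"translation":[0,0,0.05],"turn":0,"grip":1},{"translation":[0,0,0],"turn":0,"grip":1}]}'
```

```text
time: 26.75
position: [0.5044, -0.0143, 0.1325]
tool_rot: [0.0, 0.737, 0.676, 0.0]
contact_force: [-1.3, 0.3, -4.0]
opening: 0.0148
gripper_force: 59.8
time: 27.0
position: [0.5044, -0.0143, 0.1325]
tool_rot: [0.0, 0.737, 0.676, 0.0]
contact_force: [-3.8, 0.9, 5.1]
opening: 0.0143
gripper_force: 61.0
```

```bash
python3 -m inch '{"targets":[{"translation":[0,0,0],"turn":0,"grip":0.5},{"translation":[0,0,0],"turn":0,"grip":0},{"translation":[0,0,0],"turn":0,"grip":-0.5},{"translation":[0,0,0],"turn":0,"grip":-0.5},{"translation":[0,0,-1],"turn":0,"grip":-0.5},{"translation":[0,0,-2],"turn":0,"grip":-1},{"translation":[0,0,-3],"turn":0,"grip":-1},{"translation":[0,0,-3],"turn":0,"grip":-1},{"translation":[0,0,-1],"turn":0,"grip":-1},{"translation":[0,0,0],"turn":0,"grip":-1}]}' 20
python3 -m inch '{"targets":[{"translation":[0,0,0],"turn":10,"grip":-1},{"translation":[0,0,0],"turn":10,"grip":-1},{"translation":[0,0,0],"turn":10,"grip":-1},{"translation":[0,0,0],"turn":10,"grip":-1},{"translation":[0,0,0],"turn":10,"grip":-1},{"translation":[0,0,0],"turn":10,"grip":-1},{"translation":[0,0,0],"turn":10,"grip":-1},{"translation":[0,0,0],"turn":10,"grip":-1},{"translation":[0,0,0],"turn":10,"grip":-1},{"translation":[0,0,0],"turn":10,"grip":-1},{"translation":[0,0,0],"turn":10.7,"grip":-1},{"translation":[0,0,0],"turn":0,"grip":-1}]}'
python3 - <<'E'
from h import *
go(.6409,.0848,.19,-115.7)
F={c:grab_frame(c) for c in K}
for c in K: cv2.imwrite(f"pics/{c}6.png",F[c][...,::-1])
print(fit(circ(.107),[.503,-.0145,.115],{"side":dts(F)["side"]},[.006]*3),fit(lambda v:circ(.107)([v[0],v[1],.115]),[.503,-.0145],{"side":dts(F)["side"]},[.006]*2))
E
```

```text
time: 28.25
position: [0.5044, -0.0143, 0.232]
tool_rot: [0.0, 0.737, 0.676, 0.0]
contact_force: [-0.0, 0.9, -0.6]
opening: 0.0854
gripper_force: 0.0
time: 29.75
position: [0.504, -0.0143, 0.2307]
tool_rot: [0.0, 0.975, -0.222, -0.001]
contact_force: [-1.1, -0.9, -0.7]
opening: 0.0853
gripper_force: 0.0
shift [  8.07 -14.85   4.04] psi -115.6 turn 0.1 q6 105.2 t 29.75
(array([ 0.49947943, -0.02067332,  0.11753362]), np.float64(0.3684474229812622)) (array([ 0.50137658, -0.01681244]), np.float64(0.375127375125885))
```

```bash
python3 -m inch '{"targets":[{"translation":[0.8,-1.5,0],"turn":0,"grip":-1},{"translation":[1.8,-3.3,0],"turn":0,"grip":-1},{"translation":[2.2,-4,0],"turn":0,"grip":-1},{"translation":[1.8,-3.3,1],"turn":0,"grip":-1},{"translation":[1,-1.9,2],"turn":0,"grip":-1},{"translation":[0.45,-0.85,3],"turn":0,"grip":-1},{"translation":[0,0,2],"turn":0,"grip":-1},{"translation":[0,0,0],"turn":0,"grip":-1}]}'
python3 - <<'E'
from h import *
go(.6409,.0848,.075,-115.7)
f=grab_frame("side")[...,::-1]
cv2.imwrite("pics/vac.png",cv2.resize(f[90:250,190:380],None,fx=3,fy=3,interpolation=cv2.INTER_CUBIC))
E
```

```text
time: 30.85
position: [0.6409, 0.0854, 0.1498]
tool_rot: [0.0, 0.975, -0.221, -0.002]
contact_force: [-0.5, 0.6, -0.2]
opening: 0.0853
gripper_force: 0.0
shift [0.04 0.05 7.48] psi -115.5 turn 0.2 q6 116.3 t 30.85
```

View pics/vac.png

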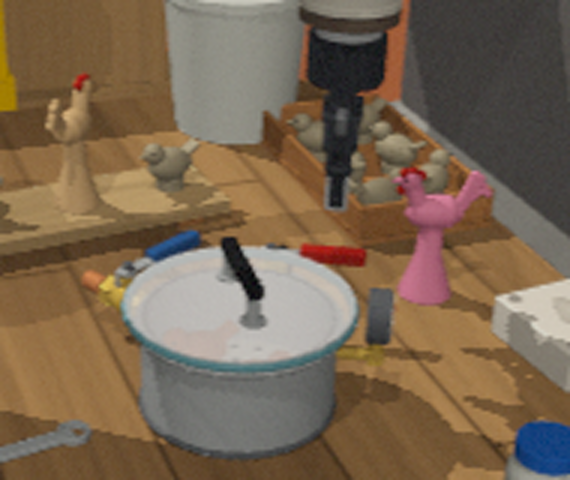

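```bash
python3 -c "
from h import *
print(onplane('top',(222.5,112),.01),onplane('side',(190+425/3,90+295/3),.005),onplane('top',(215,100),.14),onplane('top',(222,79),.15))"
```

```text
[0.76792812 0.12482513 0.01      ] [0.7679871  0.10859742 0.005     ] [0.75250212 0.13549537 0.14      ] [0.81497769 0.11382355 0.15      ]
```

```bash
python3 -m inch '{"targets":[{"translation":[0,0,2.5],"turn":0,"grip":-1},{"translation":[0,0,2.5],"turn":0,"grip":-1},{"translation":[0,0,1.6],"turn":0,"grip":-1},{"translation":[0,0,0.9],"turn":0,"grip":-0.5},{"translation":[0,0,0],"turn":0,"grip":0},{"translation":[0,0,0],"turn":0,"grip":1},{"translation":[0,0,0],"turn":0,"grip":1},{"translation":[0,0,0],"turn":0,"grip":1},{"translation":[0,0,0],"turn":0,"grip":1},{"translation":[0,0,0],"turn":0,"grip":1}]}' 20
python3 - <<'E'
from h import *
go(.6409,.0848,.075,-115.7)
E
```

```text
time: 32.15
position: [0.6416, 0.0845, 0.0777]
tool_rot: [-0.0, 0.975, -0.222, 0.001]
contact_force: [-0.1, -1.5, 6.9]
opening: 0.0167
gripper_force: 26.0
shift [-0.08  0.01  0.27] psi -115.7 turn 0.0 q6 116.4 t 32.15
```

```bash
python3 -m inch '{"targets":[{"translation":[-0.05,-0.78,0],"turn":-7,"grip":1},{"translation":[-0.05,-0.78,0],"turn":-7,"grip":1},{"translation":[-0.05,-0.78,0],"turn":-7,"grip":1},{"translation":[-0.05,-0.78,0],"turn":-7,"grip":1},{"translation":[-0.05,-0.78,0],"turn":-7,"grip":1},{"translation":[-0.05,-0.78,0],"turn":-7,"grip":1},{"translation":[0,0,0],"turn":0,"grip":1}]}'
python3 - <<'E'
from h import *
s=get_state();d=s["position"][:2]-[.5847,.1119];print(np.degrees(np.arctan2(d[1],d[0])),np.hypot(*d));go(*s["position"],-32.3)
E
```

```text
time: 33.02
position: [0.6453, 0.1312, 0.0777]
tool_rot: [-0.0, 0.99, 0.143, 0.001]
contact_force: [1.3, 1.7, 4.8]
opening: 0.0165
gripper_force: 25.9
17.628743372112282 0.06361251105099629
shift [0. 0. 0.] psi -73.5 turn -41.2 q6 78.3 t 33.02
```

```bash
python3 -m inch '{"targets":[{"translation":[-0.05,-0.78,0],"turn":-7,"grip":1},{"translation":[-0.05,-0.78,0],"turn":-7,"grip":1},{"translation":[-0.05,-0.78,0],"turn":-7,"grip":1},{"translation":[-0.05,-0.78,0],"turn":-7,"grip":1},{"translation":[-0.05,-0.78,0],"turn":-7,"grip":1},{"translation":[-0.02,-0.45,0],"turn":-4,"grip":1},{"translation":[0,0,0],"turn":0,"grip":1}]}'
python3 -m inch '{"targets":[{"translation":[0,-0.25,0],"turn":-2,"grip":1},{"translation":[0,0,0],"turn":0,"grip":1}]}'
python3 - <<'E'
from h import *
s=get_state();d=s["position"][:2]-[.5847,.1119];print(np.degrees(np.arctan2(d[1],d[0])),np.hypot(*d));go(*s["position"],-32.3)
E
```

```text
time: 33.9
position: [0.62, 0.166, 0.0777]
tool_rot: [-0.0, 0.885, 0.465, 0.001]
contact_force: [1.9, 6.1, 5.1]
opening: 0.0165
gripper_force: 25.9
time: 34.15
position: [0.6182, 0.1672, 0.0777]
tool_rot: [-0.0, 0.877, 0.48, 0.001]
contact_force: [2.8, 4.7, 3.9]
opening: 0.0167
gripper_force: 25.8
58.75823267638964 0.06466889545480738
shift [0. 0. 0.] psi -32.6 turn -0.3 q6 40.8 t 34.15
```

```bash
python3 -m inch '{"targets":[{"translation":[0,-0.25,0],"turn":-2,"grip":1},{"translation":[0,0,0],"turn":0,"grip":1}]}'
python3 -m inch '{"targets":[{"translation":[0,-0.25,0],"turn":-1.5,"grip":1},{"translation":[0,0,0],"turn":0,"grip":1}]}'
```

```text
time: 34.4
position: [0.6173, 0.1677, 0.0778]
tool_rot: [0.001, 0.869, 0.495, 0.002]
contact_force: [14.3, -0.2, -0.5]
opening: 0.0164
gripper_force: 28.9
time: 34.65
position: [0.6168, 0.1678, 0.078]
tool_rot: [0.003, 0.863, 0.506, 0.003]
contact_force: [28.1, -9.1, -7.6]
opening: 0.0167
gripper_force: 37.3
```

At the stop, with force rising to about 30 N. Releasing, lifting clear and checking everything.

```bash
python3 -m inch '{"targets":[{"translation":[0,0,0],"turn":0,"grip":0},{"translation":[0,0,0],"turn":0,"grip":-1},{"translation":[0,0,0],"turn":0,"grip":-1},{"translation":[0,0,0],"turn":0,"grip":-1},{"translation":[0,0,-2],"turn":0,"grip":-1},{"translation":[0,0,-4],"turn":0,"grip":-1},{"translation":[0,0,-4],"turn":0,"grip":-1},{"translation":[0,0,-4],"turn":0,"grip":-1},{"translation":[0,0,-4],"turn":0,"grip":-1},{"translation":[0,0,-1],"turn":0,"grip":-1},{"translation":[0,0,0],"turn":0,"grip":-1}]}'
python3 - <<'E'
from h import *
F={c:grab_frame(c)[...,::-1] for c in K};print(get_state()["position"],boxes_of("rooster","side")[:2])
C=np.array([.503,-.0145])
for n,lo,hi,st,a,b in(("blue",100,125,(.432,.1193),27.7,(200,140,290,200)),("red",172,180,(.5847,.1119),57.7,(225,140,330,190))):
    h=cv2.cvtColor(F["side"].copy(),cv2.COLOR_BGR2HSV).astype(int);x0,y0,x1,y1=b
    m=np.zeros(h.shape[:2],bool);m[y0:y1,x0:x1]=1;m&=((h[...,0]>=lo)&(h[...,0]<=hi)|((n=="red")&(h[...,0]<5)))&(h[...,1]>150)&(h[...,2]>50)
    y,x=np.nonzero(m);a=np.radians(a);print(n,len(x),x.mean(),y.mean(),proj("side",[[st[0]+.064*np.cos(a),st[1]+.064*np.sin(a),.09]]))
cv2.imwrite("pics/end.png",cv2.resize(F["side"][100:280,150:390],None,fx=3,fy=3,interpolation=cv2.INTER_CUBIC))
E
```

```text
time: 36.02
position: [0.6133, 0.1691, 0.2677]
tool_rot: [0.0, 0.862, 0.506, 0.001]
contact_force: [-0.3, -0.8, -0.4]
opening: 0.0858
gripper_force: 0.0
[0.61298936 0.16897328 0.26582233] [{'bbox': [322.0, 147.1, 351.2, 191.0], 'confidence': 0.81}, {'bbox': [236.8, 135.7, 255.5, 153.2], 'confidence': 0.43}]
blue 74 247.83783783783784 171.27027027027026 [[247.18703446 171.68550378]]
red 68 294.11764705882354 159.7058823529412 [[284.4112908  163.78302276]]
```

View pics/end.png

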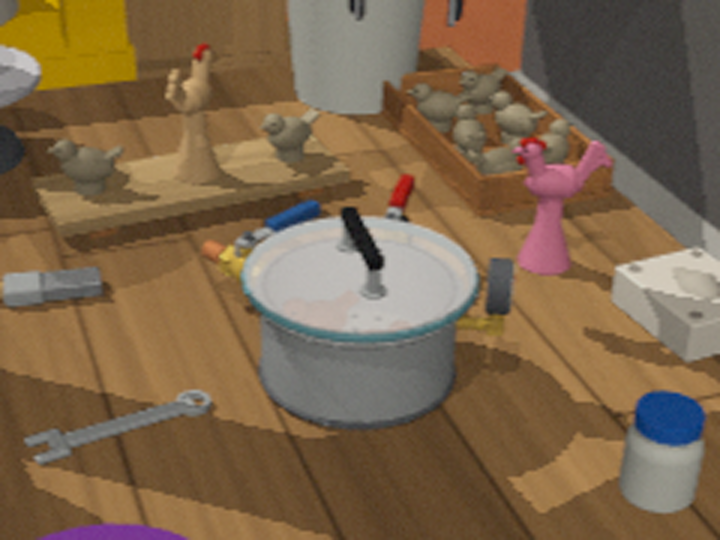

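The final picture shows the lid flat on the pot, the blue handle across its pipe and the red handle in line with its pipe. The red sleeve is at full-frame (283.7,164.3), against a prediction of (284.4,163.8). The rooster stands upright between the clay birds, and the jar is untouched.

```bash
python3 -c "
from station import *
print(job_done())"
```

```text
the job is handed in; nothing more can be done
None
```

The job is handed in at about 36 s: the rooster stands upright on the ware board, the lid is seated about 3 mm off centre, the blue vent was turned shut to its stop, and the red vacuum valve was opened to its stop last.

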